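# Turn the cart wheel on its bench stand until the valve is at the top

## Task

The hand-truck wheel on the bench stand is next for a tyre-pressure check, and for that its valve has to be at the top. Push it round by its spokes, one after another, with your fingertips until the valve stem is at twelve o'clock, straight up from the axle, then take your hand away and leave the wheel standing still. Keep your hand off the tyre and the valve, pick nothing up, and do not shift the stand or knock the things lying around it.

Things in the scene. Friction and masses are not known exactly. Their poses are not given: they have to be found in the camera images.
- wheel (a joint): Turning angle of the wheel, rad, no stops. 0 (and every whole turn, 6.283) = valve straight up; it grows clockwise as seen from the wheel's front, the side without the stand's A-frame. The wheel has drag: about 2 to 3 N at mid-spoke moves it, it stays where it is left and coasts only a degree or two after a slow push.
- axle (a point): Point on the level axle in the middle plane of the wheel, 220 mm above the table, fixed to the stand. x = along the axle, from the wheel's front, which looks towards the robot and its right, to the A-frame side; y = to the left seen from the front; z = up. The grey plastic hub is 48 mm in diameter and ends 34 mm before the middle plane (split pin to 44 mm). The stand begins 60 mm behind the middle plane.
- spoke (a point): Mid-front of the spoke opposite the valve, 80 mm from the axle line, 22 mm before the middle plane. The wheel has five like straight grey spokes, 72 degrees apart, the valve midway between two: clockwise from up they are at joint + 0.628 + k x 1.257 rad. Each runs from hub to rim, 16 mm wide, from 22 to 4 mm before the middle plane (then a 5 mm thick rib to 12 mm behind it). The gaps are open right through.
- valve_tip (a point): Free end of the valve stem, 110 mm from the axle line: a short brass stem with black cap, 8 to 10 mm thick, 28 mm long, that stands on the inside of the rim (bore radius 138 mm, 30 mm wide) in the middle plane and points to the hub. Its z axis points from the axle outward through the valve (up when the valve is at the top).
- tyre: The black rubber tyre, not to be touched: 388 mm outside diameter, inner edge at radius 150 mm, 44 mm thick (22 mm before and behind the middle plane). Origin on the axle in the middle plane.
- stand: Grey steel stand, loose on the table, 9 kg: base plate 300 (x) x 280 (y) mm with its top 14 mm above the table, A-frame behind the wheel carrying the axle. Origin under the plate's centre, x away from the wheel's front; the axle point is 30 mm nearer to the front than this origin.
- valve: The valve stem as a body; its origin is on the axle in the middle plane of the wheel. Not to be touched.
- tee: Loose brass pipe tee lying on the table, 84 x 65 x 35 mm, origin under its middle. Leave alone.
- gauge: Loose round pressure gauge lying face up, 68 mm diameter, 30 mm high, with a brass stub to 64 mm from the middle; origin under the middle of the dial. Leave alone.
- elbow: Loose copper pipe elbow lying on the table, 101 x 75 x 29 mm, origin near its bend. Leave alone.
- tin: Loose upright jar of jointing paste, 60 mm diameter, 85 mm high, origin under its middle. Leave alone.

How it is judged:
By the outcome, as a careful person would: the job done as asked, in the order asked, and still so for the second after the job is handed in, with the robot touching nothing.
It also fails if it takes over 72 s, if anything falls off the work surface, if the arm or the gripper's body presses on something with over 40 N, if the wrist force passes 120 N, or if a joint passes its speed limit or range.

## Robot

A 7-joint arm with a two-finger parallel gripper is mounted at the origin on the work surface. World frame = base frame: x ahead of the robot, y to its left, z up, the work surface at z = 0. Lengths are in m, angles in rad, forces in N, time in s.
With the tool pointing down it reaches from about 0.4 to 0.85 m from the base axis. Payload 4.4 kg.
Tool frame: the origin (TCP) lies midway between the tips of the shut fingers; the grasp point (between the pads) lies behind it (robot.grip_point_offset is the z of the grasp point in the tool frame, in m); z points along the fingers, y is the direction in which the jaws open and shut (so a half turn about z gives the same grasp; the last joint's range is limited). The gripper opens to 94 mm and grips with 3 to 60 N. Pads are 16 mm wide; open, the fingers measure 119 mm over their backs; the gripper's body (75 mm by 177 mm) begins 78 mm behind the grasp point.
Start: joints at [1.064, 0.628, 0.038, 1.517, -0.027, 0.996, -0.02], TCP at [0.277, -0.588, 0.205] pointing down, gripper open.
Joint ranges: [-3.06, 3.06], [-0.37, 2.12], [-1.25, 1.32], [0.18, 2.47], [-1.1, 4.24], [0.23, 1.98], [-2.94, 2.94]. Speed limits (rad/s): [2.57, 2.57, 3.14, 3.14, 3.14, 3.14, 3.14].

## Interface

Orientations are given as a 3x3 rotation matrix whose columns are the frame's x, y, z axes.
In Python, from plant import robot, cams, workorder gives the robot as it stands. The module is installed in compiled form; this text tells all that it offers.
- The arm moves only by the shell command python3 -m pendant 'ROWS' [OPENING]. ROWS is a JSON object of lists of equal length, an entry for each row: "slide": the shift along the tool's x, y, z in mm, a list of three; "dr": the turn, a rotation vector about the tool's x, y, z in rad, a list of three. A call has 1 to 8 rows; each row is the pose to reach, as a shift and turn from the pose commanded when the call began, along the tool's axes at that moment; what a row does not reach only later rows make up. A row lasts 1/8 s, in which the tool goes at most 62.5 mm and 10.7 degrees, less where a joint would pass 70% of its speed; a pose out of reach is approached as far as the arm can. A call with a gripper value outside its range is refused whole. OPENING is the opening, from -1 (shut) to 1 (fully open), set as the call begins (- or left out, the last holds). The fingers move at their own pace and stop on an object; the grip force is fixed at half the most. Time passes only in rows, so rows that repeat a pose let the fingers close. It gives the time, the measured TCP pose, the force and the opening at its end, in the units of the state.
- robot.get_obs(): the state, without advancing time (a new reading comes with each control period).
- cams.camera(name): name is "side" or "top"; returns a dict with "img" (480x640x3 uint8, blue, green, red), "range_z" (480x640 float32, m along the optical axis (not along the pixel's ray), 0 where there is no reading), "fx", "fy", "cx", "cy" (pixels), "k1" (the pictures are not rectified: a ray, as slopes to the right and down, at radius r is drawn at 1 + k1 r^2 times it, then the intrinsics apply), "pose" (4x4, takes a point from camera to world coordinates). Camera axes: x right, y down, z forward; pixel columns grow to the right and rows downward; lengths in m; the calibration is good to about 2 mm. A picture is of the moment at which its call begins.
- workorder.finish_job(): hands the job in, once; it reports no verdict.
Trained networks look in a picture, given as the dict that the camera call returned (one of the last four; its "shot" number tells which), for a name from the list of things; names that differ only in an ending like _2 or _b are one class to them, and where a whole thing is asked for, a point or a joint stands for the part that bears it (a point fixed in the world has none). Each returns a list of dicts, best first, with "p" (0 to 1); they miss things now and then, are a little off and sometimes report something else, mostly with a low value. They report only what shows in the picture. A call takes as long as a camera call.
- cams.search_frame(picture, name): "bbox" ([left, top, width, height] in pixels, round what is visible of it).
- cams.outline_of(picture, name): "pixels" (480x640 bool, what is visible of it) and "bbox" ([left, top, width, height] in pixels, round what is visible of it).
- cams.mark_of(picture, name): "uv" ([column, row] in pixels: a listed point, or the origin of a listed thing).
The state is a dict: "clock": time; "q": joint angles; "dq": joint speeds; "joint_efforts": joint torques, N m; "tool_pos": TCP position; "orientation": TCP orientation; "force": force on the tool from outside, world axes, zero at the start; "moment": the same for the moment, N m; "grip_width": finger opening in m.
Only numpy, scipy, OpenCV 4.12 (cv2) and the standard library are available. Lean on these libraries where they do the work, as an engineer would, in place of code of your own. Each camera call takes 0.05 s, during which the arm holds its last target. There are 200 camera calls.

## Working session

There is one attempt and no reset: what is moved stays moved. The work goes in short steps, Python scripts to look and compute and a shell command to move; the robot and the scene stay as the last step left them, time stands still between calls to the robot, and variables do not carry over. Pictures are saved under pics/ and viewed, on a budget of 10 in all, crops included, one or two more only if the job needs it, and the job is handed in when it is done.

```bash
mkdir -p pics; cat > h.py <<'E'
import numpy as np, cv2
from plant import robot, cams, workorder
def ray(c,uv):
    u=np.array(uv,float); d=np.array([(u[0]-c['cx'])/c['fx'],(u[1]-c['cy'])/c['fy']]); s=d.copy()
    for _ in range(20): s=d/(1+c['k1']*(s@s))
    return s
def world(c,uv,z):
    s=ray(c,uv); return (c['pose']@np.array([s[0]*z,s[1]*z,z,1]))[:3]
def line(c,uv):
    s=ray(c,uv); d=c['pose'][:3,:3]@np.array([s[0],s[1],1]); return c['pose'][:3,3],d/np.linalg.norm(d)
def proj(c,P):
    p=np.linalg.inv(c['pose'])@np.append(P,1); s=p[:2]/p[2]; s=s*(1+c['k1']*(s@s))
    return np.array([c['fx']*s[0]+c['cx'],c['fy']*s[1]+c['cy']])
def tri(ls):
    A=0;b=0
    for o,d in ls:
        M=np.eye(3)-np.outer(d,d);A=A+M;b=b+M@o
    return np.linalg.solve(A,b)
E
python3 - <<'E'
from h import *
np.set_printoptions(precision=3,suppress=True)
L={}
for n in ("side","top"):
    c=cams.camera(n); cv2.imwrite(f'pics/{n}0.png',c['img']); print(n,c['pose'][:3,3],c['fx'])
    for k in ("axle","spoke","valve_tip","tyre","stand","tee","gauge","elbow","tin"):
        m=cams.mark_of(c,k)
        for r in m[:2]:
            u=np.array(r['uv']);i=np.clip(u.astype(int),0,[639,479]);z=c['range_z'][i[1],i[0]]
            print(k,round(r['p'],2),u,world(c,u,z))
        if m: L.setdefault(k,[]).append(line(c,m[0]['uv']))
for k,v in L.items():
    if len(v)==2: print('tri',k,tri(v))
o=robot.get_obs();print(o['tool_pos'],o['orientation'],o['clock'])
E
```

```text
side [0.01  1.073 1.031] 513.6772993641288
axle 0.9 [342.  222.3] [ 0.515 -0.057  0.239]
spoke 0.73 [356.  202.8] [ 0.483 -0.074  0.304]
valve_tip 0.74 [337.1 245.1] [ 0.621 -0.26  -0.002]
stand 0.89 [334.2 283.4] [0.488 0.04  0.095]
tee 0.88 [286.7 411.6] [0.414 0.437 0.025]
gauge 0.79 [208.  370.6] [0.649 0.427 0.029]
gauge 0.24 [283.2 410.3] [0.421 0.441 0.03 ]
elbow 0.67 [394.5 237.8] [ 0.343 -0.017  0.266]
tin 0.4 [351.3 224.2] [ 0.494 -0.076  0.229]
top [ 0.355 -0.007  1.456] 572.4630855797526
axle 0.8 [364.3 250.8] [ 0.493 -0.075  0.41 ]
spoke 0.76 [367.1 260.2] [ 0.476 -0.08   0.405]
valve_tip 0.3 [359.7 251. ] [ 0.493 -0.066  0.411]
stand 0.67 [348.1 257.1] [ 0.484 -0.046  0.387]
tee 0.83 [155.1 297.4] [0.429 0.423 0.031]
gauge 0.64 [166.1 204.7] [0.665 0.403 0.032]
gauge 0.24 [484.4 290.9] [ 0.444 -0.403 -0.004]
elbow 0.93 [486.1 285.7] [ 0.455 -0.401  0.02 ]
elbow 0.2 [166.5 203. ] [0.669 0.403 0.032]
tin 0.96 [478.5 216.1] [ 0.618 -0.372  0.089]
tin 0.73 [157.9 297.9] [0.428 0.417 0.027]
tri axle [ 0.523 -0.086  0.22 ]
tri spoke [ 0.489 -0.088  0.296]
tri valve_tip [ 0.533 -0.08   0.138]
tri stand [ 0.532 -0.059  0.005]
tri tee [0.426 0.428 0.008]
tri gauge [0.668 0.41  0.003]
tri elbow [ 0.46  -0.408 -0.008]
tri tin [ 0.631 -0.395  0.005]
[ 0.277 -0.588  0.205] [[ 0.904  0.427  0.   ]
 [ 0.427 -0.904  0.   ]
 [ 0.    -0.    -1.   ]] 1.0
```

View pics/side0.png

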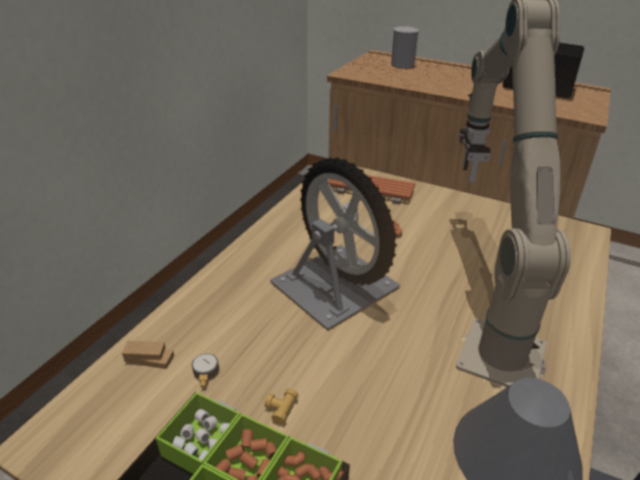

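View pics/top0.png

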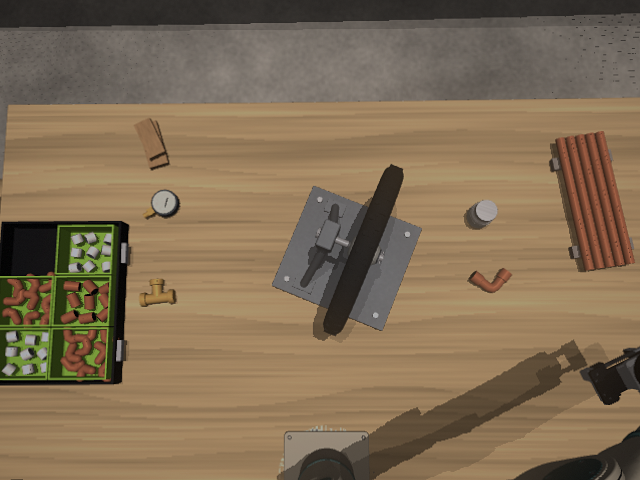

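The side view (wheel at about 345,220) shows the wheel from its A-frame side. The top view shows the plate corners at about (315,186), (422,229), (382,330) and (273,287), with the tin and elbow to the right of the wheel. Next I fit the stand pose and rectify the wheel plane.

```bash
cat >> h.py <<'E'
def frame():
    d=np.load('pose.npy'); ya=d[3]; X=np.array([np.cos(ya),np.sin(ya),0]); Y=np.array([-np.sin(ya),np.cos(ya),0])
    return d[:3],X,Y
def wp(th,r,xo):  # world point: clock angle th clockwise from up seen from front, radius r, axle coord xo
    A,X,Y=frame(); return A+X*xo - Y*r*np.sin(th)+np.array([0,0,r*np.cos(th)])
def rect(c,xo=0,S=600,R=0.2):
    A,X,Y=frame(); g=(np.arange(S)-S/2)/(S/2)*R; a,b=np.meshgrid(g,-g)   # a: right seen from front = -Y
    P=A+X*xo-Y*a[...,None]+np.array([0,0,1.])*b[...,None]
    Ti=np.linalg.inv(c['pose']); p=P@Ti[:3,:3].T+Ti[:3,3]; s=p[...,:2]/p[...,2:]; s=s*(1+c['k1']*(s**2).sum(-1,keepdims=True))
    return cv2.remap(c['img'],(s[...,0]*c['fx']+c['cx']).astype('f4'),(s[...,1]*c['fy']+c['cy']).astype('f4'),cv2.INTER_CUBIC)
E
python3 - <<'E'
from h import *
np.set_printoptions(precision=4,suppress=True)
c=cams.camera('top')
def onz(c,uv,z):
    o,d=line(c,uv); return o+d*(z-o[2])/d[2]
m=cams.outline_of(c,'stand')[0]
C=[onz(c,u,.014) for u in [(315,186),(422,229),(382,330),(273,287)]]
for p in C: print(p)
e=[np.linalg.norm(C[i]-C[(i+1)%4]) for i in range(4)];print(e)
cen=np.mean(C,0); 
# side 0->1 : goes toward front (-X)
v=-(C[1]-C[0])-(C[2]-C[3]); y1=np.arctan2(v[1],v[0]); w=(C[0]-C[1+0]) 
u=(C[1]-C[2])+(C[0]-C[3]); y2=np.arctan2(u[1],u[0])+np.pi/2
t=cams.outline_of(c,'tyre')
print('yaw',y1,y2)
if t:
    r,cc=np.nonzero(t[0]['pixels']); z=c['range_z'][r,cc]; P=np.array([world(c,(a,b),k) for a,b,k in zip(cc,r,z)]); P=P[(P[:,2]>.2)&(P[:,2]<.43)]
    xy=P[:,:2]-P[:,:2].mean(0); s=np.linalg.svd(xy,full_matrices=False)[2][0]; print('tyre',t[0]['p'],len(P),np.median(P,0),s,np.arctan2(s[1],s[0])+np.pi/2, P[:,2].max())
yaw=y1; X=np.array([np.cos(yaw),np.sin(yaw),0]); A=cen-.03*X; A[2]=.22; print('axle',A,'cen',cen)
np.save('pose.npy',[*A,yaw])
s=cams.camera('side'); cv2.imwrite('pics/rect0.png',np.hstack([rect(s,0,400,.21),rect(s,-.012,400,.21)]))
E
```

```text
[0.715  0.0237 0.014 ]
[ 0.6003 -0.2482  0.014 ]
[ 0.3467 -0.1415  0.014 ]
[0.4547 0.1305 0.014 ]
[np.float64(0.295041819632188), np.float64(0.2751257169943035), np.float64(0.29260838877085316), np.float64(0.2813476462843735)]
yaw 1.1823259664433137 1.1770948185827566
tyre 0.94 3911 [ 0.4948 -0.0729  0.3897] [-0.9243  0.3817] 4.32078871932938 0.4194075742452219
axle [ 0.5178 -0.0866  0.22  ] cen [ 0.5292 -0.0589  0.014 ]
```

View pics/rect0.png

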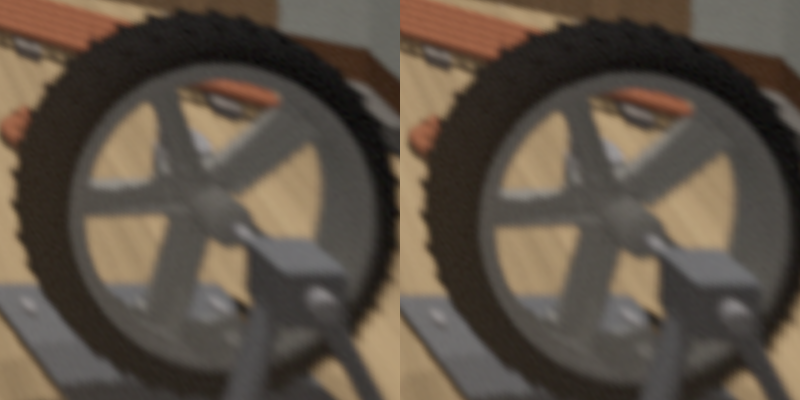

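```bash
cat >> h.py <<'E'
from scipy.spatial.transform import Rotation as Ro
def target(t=15.):
    A,X,Y=frame(); t=np.radians(t); Z=np.array([0,0,1.]); z=X*np.cos(t)-Z*np.sin(t); x=-Y
    return np.column_stack([x,np.cross(z,x),z])
def delta(p,R,o=None):
    o=o or robot.get_obs(); R0=np.array(o['orientation']); 
    return np.round(R0.T@(np.array(p)-o['tool_pos'])*1000,1), np.round(Ro.from_matrix(R0.T@R).as_rotvec(),3)
E
python3 - <<'E'
from h import *
d=np.load('pose.npy'); d[3]=1.18; np.save('pose.npy',d)
print(delta(wp(0,0.03,-.22),target()),wp(0,0.03,-.22),robot.grip_point_offset, robot.get_obs()['clock'])
s=cams.camera('side');print([(m['p'],m['uv'],proj(s,wp(2.83,.11,0))) for m in cams.mark_of(s,'valve_tip')])
for ang in np.radians([54,126,198,270,342]): print(proj(s,wp(ang,.08,-.0)))
cv2.imwrite('pics/crop1.png',cv2.resize(s['img'][140:300,280:420],None,fx=4,fy=4,interpolation=cv2.INTER_CUBIC)[:600])
E
```

```text
(array([ 268.7, -202.5,  -44.5]), array([1.228, 0.542, 0.707])) [ 0.43400275 -0.29003055  0.25      ] -0.0188 1.2
[(0.92, [336.9, 244.9], array([336.47594645, 246.87797528]))]
[331.05898319 200.23365078]
[330.30288349 226.92061897]
[349.81879328 247.86300189]
[364.35010708 234.77110733]
[352.2738849  203.78975776]
```

View pics/crop1.png

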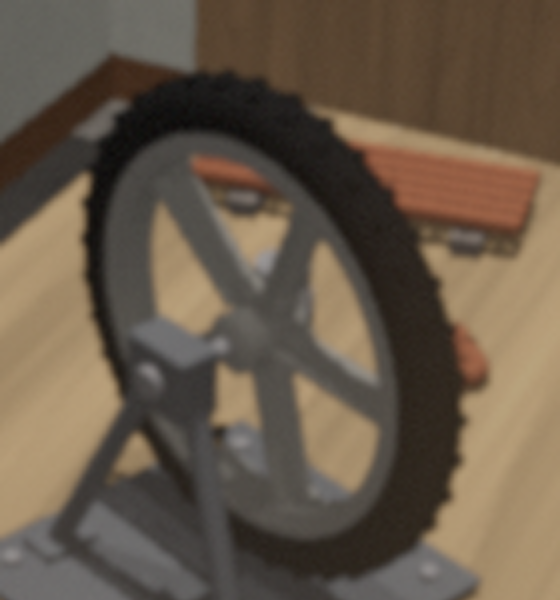

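The crop agrees: no stem shows in the four clear gaps. The network's valve mark at (337,245) matches the gap at about 162°, partly behind the A-frame. Now I'll go to a staging pose in front of the wheel.

```bash
python3 -m pendant '{"slide":[[34,-25,-6],[67,-51,-11],[101,-76,-17],[134,-101,-22],[168,-127,-28],[201,-152,-33],[235,-177,-39],[269,-202,-44]],"dr":[[0.15,0.07,0.09],[0.31,0.135,0.177],[0.46,0.2,0.265],[0.61,0.27,0.353],[0.77,0.34,0.442],[0.92,0.41,0.53],[1.07,0.47,0.62],[1.228,0.542,0.707]]}' -1
python3 - <<'E'
from h import *
o=robot.get_obs();print(np.round(o['q'],2));print(delta(wp(0,0.03,-.22),target()))
E
```

```text
clock: 2.3
tool_pos: [0.4353, -0.2903, 0.2494]
orientation: [[0.926, -0.098, 0.364], [-0.377, -0.252, 0.891], [0.004, -0.963, -0.27]]
force: [-1.1, 0.0, -0.9]
grip_width: 0.0173
[ 1.14  0.97 -0.1   1.52 -0.8   1.69 -0.54]
(array([-1.3, -0.5, -0.4]), array([0.012, 0.003, 0.005]))
```

```bash
cat >> h.py <<'E'
def plan(pts):
    o=robot.get_obs(); R0=np.array(o['orientation'])
    for th,r,x in pts: print(th,r,x,np.round(R0.T@(wp(np.radians(th),r,x)-o['tool_pos'])*1000).astype(int).tolist())
E
python3 - <<'E'
from h import *
plan([(18,.075,-.07),(18,.075,-.035),(18,.075,-.003)])
E
```

```text
18 0.075 -0.07 [23, -81, 133]
18 0.075 -0.035 [23, -90, 167]
18 0.075 -0.003 [23, -99, 197]
```

```bash
python3 -m pendant '{"slide":[[6,-20,33],[12,-40,66],[18,-60,100],[23,-81,133],[23,-81,133]],"dr":[[0,0,0],[0,0,0],[0,0,0],[0.01,0,0],[0.01,0,0]]}'
python3 - <<'E'
from h import *
o=robot.get_obs();print(np.round(o['q'],2));print(delta(wp(.314,0.075,-.07),target()))
for n in ('top','side'):
    c=cams.camera(n)
    cv2.imwrite(f'pics/{n}2.png',cv2.resize(c['img'][130:350,260:500] if n=='top' else c['img'][100:340,240:480],None,fx=2.4,fy=2.4,interpolation=cv2.INTER_CUBIC))
E
```

```text
clock: 2.92
tool_pos: [0.5123, -0.1566, 0.2927]
orientation: [[0.929, -0.09, 0.358], [-0.369, -0.246, 0.896], [0.007, -0.965, -0.262]]
force: [-0.7, -0.2, 0.1]
grip_width: 0.0006
[ 0.98  0.84 -0.18  1.73 -0.95  1.51 -0.56]
(array([ 1.5,  2.1, -2.8]), array([0.003, 0.011, 0.011]))
```

View pics/side2.png

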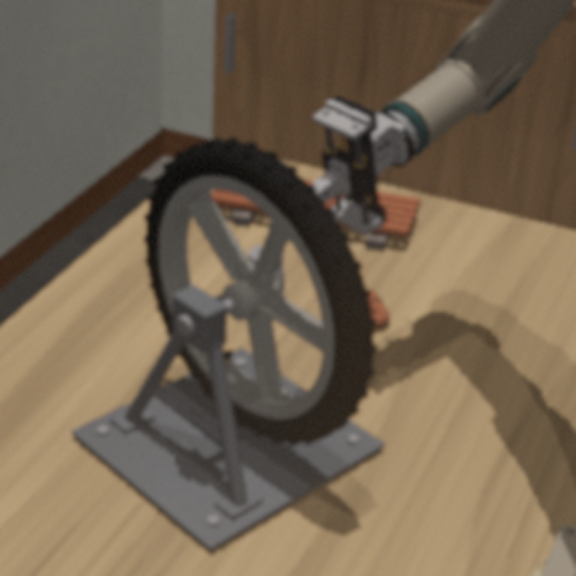

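The gripper (about 350,160 in the crop) stands in front of the wheel and clear of the tyre. I'll insert now.

```bash
python3 -m pendant '{"slide":[[1,-3,15],[1,-7,30],[1,-12,45],[1,-16,62],[1,-16,62]],"dr":[[0,0,0],[0,0,0],[0,0,0],[0,0,0],[0,0,0]]}'
python3 - <<'E'
from h import *
o=robot.get_obs();print(np.round(o['q'],2));print(delta(wp(.314,0.075,-.003),target()))
plan([(18-14*i,.075,-.003) for i in range(9)])
c=cams.camera('side')
cv2.imwrite('pics/side3.png',cv2.resize(c['img'][140:290,280:430],None,fx=4,fy=4,interpolation=cv2.INTER_CUBIC))
E
```

```text
clock: 3.65
tool_pos: [0.5365, -0.0986, 0.2909]
orientation: [[0.929, -0.092, 0.359], [-0.371, -0.245, 0.896], [0.006, -0.965, -0.262]]
force: [-0.4, -0.2, 0.6]
grip_width: 0.0003
[ 0.91  0.82 -0.22  1.82 -1.03  1.4  -0.54]
(array([ 1.3, -0.7,  0.7]), array([0.003, 0.009, 0.008]))
18 0.075 -0.003 [1, -1, 1]
4 0.075 -0.003 [-17, -4, 0]
-10 0.075 -0.003 [-35, -3, 0]
-24 0.075 -0.003 [-52, 2, 2]
-38 0.075 -0.003 [-68, 11, 5]
-52 0.075 -0.003 [-81, 23, 8]
-66 0.075 -0.003 [-91, 38, 12]
-80 0.075 -0.003 [-96, 55, 17]
-94 0.075 -0.003 [-97, 72, 22]
```

View pics/side3.png

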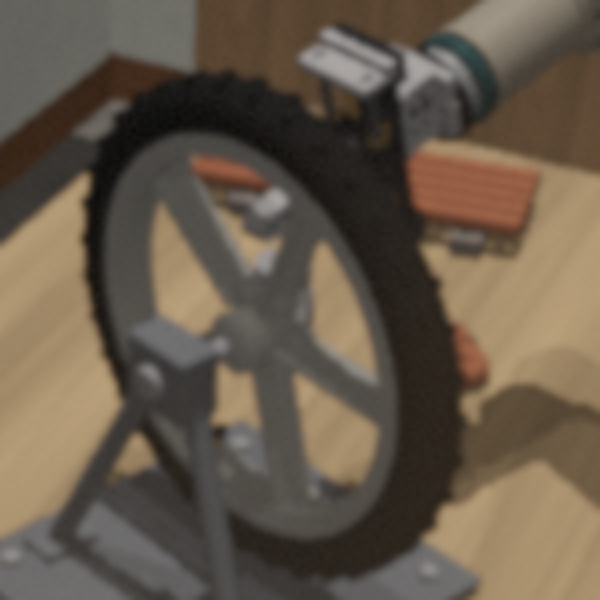

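The fingertip shows at (265,205) in the upper gap, touching nothing. I'll start pushing the spoke anticlockwise.

```bash
python3 -m pendant '{"slide":[[-8,-3,0],[-17,-4,0],[-26,-4,0],[-35,-3,0],[-44,-1,1],[-52,2,2],[-60,6,3],[-68,11,5]],"dr":[[0,0,0],[0,0,0],[0,0,0],[0,0,0],[0,0,0],[0,0,0],[0,0,0],[0,0,0]]}'
python3 - <<'E'
from h import *
o=robot.get_obs();print(np.round(o['q'],2));print(delta(wp(np.radians(-38),0.075,-.003),target()))
plan([(-38-14*i,.075,-.003) for i in range(5)])
c=cams.camera('side')
for k in ('valve_tip','spoke'):
  for m in cams.mark_of(c,k)[:1]: print(k,m)
E
```

```text
clock: 4.7
tool_pos: [0.474, -0.0736, 0.2779]
orientation: [[0.927, -0.093, 0.363], [-0.374, -0.246, 0.894], [0.006, -0.965, -0.263]]
force: [2.4, -2.3, 1.0]
grip_width: 0.0006
[ 0.97  0.79 -0.21  1.99 -1.01  1.35 -0.41]
(array([-0.7, -1.6,  1.2]), array([0.004, 0.005, 0.008]))
-38 0.075 -0.003 [-1, -2, 1]
-52 0.075 -0.003 [-14, 11, 5]
-66 0.075 -0.003 [-23, 26, 9]
-80 0.075 -0.003 [-29, 43, 14]
-94 0.075 -0.003 [-30, 60, 18]
valve_tip {'uv': [325.9, 228.3], 'p': 0.88}
spoke {'uv': [364.3, 217.0], 'p': 0.76}
```

```bash
python3 -m pendant '{"slide":[[-8,5,3],[-14,11,5],[-19,18,7],[-23,26,9],[-26,34,11],[-29,43,14],[-30,51,16],[-30,60,18]],"dr":[[0,0,0],[0,0,0],[0,0,0],[0,0,0],[0,0,0],[0,0,0],[0,0,0],[0,0,0]]}'
cat >> h.py <<'E'
def wheel(c):
    # joint angle from marks: intersect rays with the planes
    A,X,Y=frame(); out={}
    for k,xo,off in (('valve_tip',0,0),('spoke',-.022,180)):
        for m in cams.mark_of(c,k)[:1]:
            o,d=line(c,m['uv']); P=o+d*((A+X*xo-o)@X)/(d@X)-A; out[k]=(round(m['p'],2),np.round(np.degrees(np.arctan2(-P@Y,P[2]))-off,1),round(np.hypot(P@Y,P[2])*1000))
    return out
E
python3 - <<'E'
from h import *
o=robot.get_obs();print(np.round(o['q'],2));print(delta(wp(np.radians(-94),0.075,-.003),target()))
c=cams.camera('side');print(wheel(c))
plan([(-94-14*i,.075,-.003) for i in range(8)])
cv2.imwrite('pics/side4.png',cv2.resize(c['img'][140:290,280:430],None,fx=4,fy=4,interpolation=cv2.INTER_CUBIC))
E
```

```text
clock: 5.85
tool_pos: [0.4472, -0.0605, 0.2152]
orientation: [[0.928, -0.092, 0.361], [-0.373, -0.245, 0.895], [0.006, -0.965, -0.262]]
force: [0.8, 1.4, 4.0]
grip_width: 0.0004
[ 0.99  0.89 -0.2   2.06 -1.01  1.26 -0.25]
(array([ 0.4,  0.5, -0.1]), array([0.003, 0.007, 0.008]))
{'valve_tip': (0.95, np.float64(67.3), 115), 'spoke': (0.57, np.float64(-286.6), 74)}
-94 0.075 -0.003 [1, -1, 0]
-108 0.075 -0.003 [4, 17, 5]
-122 0.075 -0.003 [12, 33, 9]
-136 0.075 -0.003 [23, 46, 13]
-150 0.075 -0.003 [38, 57, 16]
-164 0.075 -0.003 [55, 64, 17]
-178 0.075 -0.003 [73, 67, 18]
-192 0.075 -0.003 [91, 66, 18]
```

View pics/side4.png

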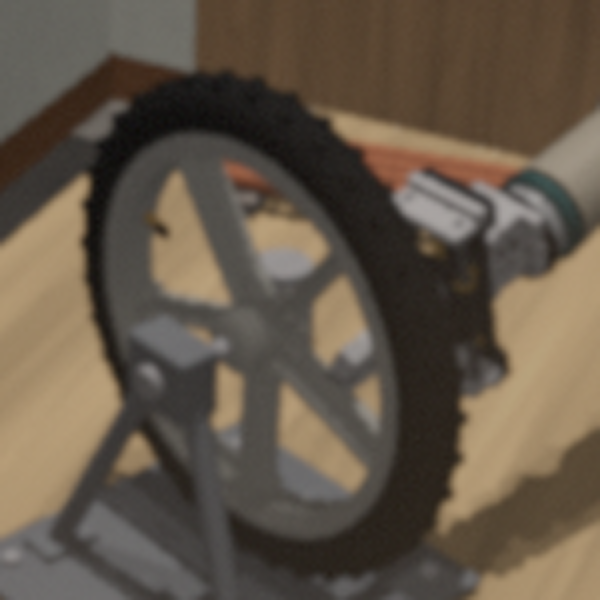

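The valve is now plainly visible at (155,222), about 70° clockwise from the top. The fingertip is at (350,350), against the left spoke. I'll withdraw, go to the next upper gap and push the next spoke.

```bash
python3 - <<'E'
from h import *
plan([(-92,.075,-.003),(-92,.075,-.07),(-40,.075,-.07),(0,.075,-.07),(0,.075,-.003)])
E
```

```text
-92 0.075 -0.003 [1, -3, 0]
-92 0.075 -0.07 [0, 14, -65]
-40 0.075 -0.07 [27, -43, -81]
0 0.075 -0.07 [75, -60, -86]
0 0.075 -0.003 [76, -78, -22]
```

```bash
python3 -m pendant '{"slide":[[1,-3,0],[1,2,-22],[0,8,-44],[0,14,-65],[10,-12,-72],[27,-43,-81],[50,-52,-84],[75,-60,-86]],"dr":[[0,0,0],[0,0,0],[0,0,0],[0,0,0],[0,0,0],[0,0,0],[0,0,0],[0,0,0]]}'
python3 - <<'E'
from h import *
o=robot.get_obs();print(delta(wp(np.radians(0),0.075,-.07),target()))
print(wheel(cams.camera('side')))
plan([(0,.075,-.003)])
E
```

```text
clock: 7.0
tool_pos: [0.4915, -0.1525, 0.2967]
orientation: [[0.927, -0.094, 0.363], [-0.374, -0.247, 0.894], [0.006, -0.964, -0.264]]
force: [0.4, -0.7, 0.9]
grip_width: 0.0006
(array([-0.8,  1.4,  1.4]), array([0.006, 0.005, 0.008]))
{'valve_tip': (0.7, np.float64(65.0), 121), 'spoke': (0.73, np.float64(-297.4), 72)}
0 0.075 -0.003 [0, -17, 65]
```

```bash
python3 -m pendant '{"slide":[[0,-4,16],[0,-8,32],[0,-13,48],[0,-17,65],[0,-17,65]],"dr":[[0,0,0],[0,0,0],[0,0,0],[0,0,0],[0,0,0]]}'
python3 - <<'E'
from h import *
plan([(0-10*i,.075,-.003) for i in range(1,9)])
E
```

```text
clock: 7.78
tool_pos: [0.5164, -0.0867, 0.296]
orientation: [[0.929, -0.092, 0.359], [-0.371, -0.245, 0.896], [0.006, -0.965, -0.262]]
force: [0.4, -0.3, 0.0]
grip_width: 0.0005
-10 0.075 -0.003 [-12, 3, -2]
-20 0.075 -0.003 [-24, 6, -1]
-30 0.075 -0.003 [-36, 11, 1]
-40 0.075 -0.003 [-47, 18, 3]
-50 0.075 -0.003 [-56, 27, 6]
-60 0.075 -0.003 [-64, 37, 8]
-70 0.075 -0.003 [-69, 49, 12]
-80 0.075 -0.003 [-73, 61, 15]
```

```bash
python3 -m pendant '{"slide":[[-12,2,0],[-24,6,0],[-36,11,1],[-47,18,3],[-56,27,6],[-64,37,8],[-69,49,12],[-69,49,12]],"dr":[[0,0,0],[0,0,0],[0,0,0],[0,0,0],[0,0,0],[0,0,0],[0,0,0],[0,0,0]]}'
python3 - <<'E'
from h import *
print(delta(wp(np.radians(-70),0.075,-.003),target()))
for n in('side','top'):
    c=cams.camera(n)
    if n=='side': cs=c; print(wheel(c))
    for k in ('axle','tyre','spoke','valve_tip'): print(n,k,[(round(m['p'],2),m['uv']) for m in cams.mark_of(c,k)[:1]])
print('pred axle',proj(cs,wp(0,0,0)))
plan([(-70-5*i,.075,-.003) for i in range(1,7)])
# check fit with the tyre's outline in side view
m=cams.outline_of(cs,'tyre')[0]['pixels'].astype('u1')*255
im=cs['img'].copy()
for r,x,col in((.194,.0,(0,0,255)),(.138,.015,(0,255,0))):
    for a in np.linspace(0,2*np.pi,120): 
        p=proj(cs,wp(a,r,x)); im=cv2.circle(im,tuple(np.round(p).astype(int)),0,col,-1)
cv2.imwrite('pics/side5.png',cv2.resize(im[140:290,280:430],None,fx=4,fy=4,interpolation=cv2.INTER_CUBIC))
E
```

```text
clock: 8.78
tool_pos: [0.4512, -0.0637, 0.2436]
orientation: [[0.928, -0.095, 0.36], [-0.372, -0.245, 0.895], [0.003, -0.965, -0.263]]
force: [0.1, -0.5, -0.5]
grip_width: 0.0004
(array([-0.1, -2.3,  0.6]), array([0.004, 0.008, 0.005]))
{'valve_tip': (0.55, np.float64(18.3), 120), 'spoke': (0.91, np.float64(-353.0), 85)}
side axle [(0.58, [342.8, 223.8])]
side tyre []
side spoke [(0.91, [351.8, 245.4])]
side valve_tip [(0.55, [337.9, 183.7])]
top axle [(0.66, [359.8, 250.5])]
top tyre []
top spoke []
top valve_tip [(0.96, [369.4, 233.8])]
pred axle [345.24345556 222.87308354]
-75 0.075 -0.003 [-3, 5, 3]
-80 0.075 -0.003 [-5, 11, 5]
-85 0.075 -0.003 [-6, 17, 6]
-90 0.075 -0.003 [-6, 23, 8]
-95 0.075 -0.003 [-6, 30, 10]
-100 0.075 -0.003 [-5, 36, 11]
```

View pics/side5.png

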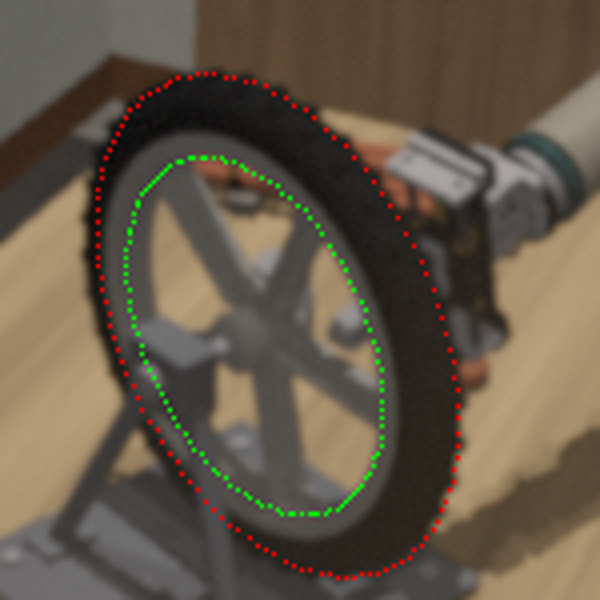

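The overlay of my axle estimate sits about 2 px to the right of the wheel, so the axle is really some 5 mm further in +x. The fingertip shows at (350,325). I'll fit axle and angle together by matching spoke outlines.

```bash
cat >> h.py <<'E'
from scipy.optimize import minimize
def fit(c,th0,save=None,lock=False):
    m=cams.outline_of(c,'wheel'); 
    S=4; M=cv2.GaussianBlur(m[0]['pixels'].astype('f4'),(0,0),0.8)
    A,X,Y=frame(); Z=np.array([0,0,1.])
    def pr(P): return np.round((np.array([proj(c,p) for p in P])+.5)*S*4-.5*4).astype(np.int32)
    def model(v):
        B=A+np.array([v[1],v[2],0])/100; W=np.zeros((480*S,640*S),'u1')
        W=W[:320*S,:480*S].copy()
        pt=lambda th,r,w,x: B+X*x-Y*(r*np.sin(th)+w*np.cos(th))+Z*(r*np.cos(th)-w*np.sin(th))
        def hull(P): cv2.fillConvexPoly(W,cv2.convexHull(pr(P)),1,shift=2)
        a=np.linspace(0,2*np.pi,48,endpoint=False)
        for k in range(5):
            th=np.radians(v[0])+.6283+k*1.2566
            for w,x0,x1 in((.008,-.022,-.004),(.0025,-.004,.012)):
                hull([pt(th,r,s*w,x) for r in(.01,.145) for s in(-1,1) for x in(x0,x1)])
        hull([pt(t,.024,0,x) for t in a for x in(-.034,.034)])
        # bore region visible through back edge and front edge
        bore=np.ones_like(W)
        for x in(.015,-.015):
            q=np.zeros_like(W); cv2.fillPoly(q,[pr([pt(t,.138,0,x) for t in a])],1,shift=2); bore&=q
        W=np.maximum(W,1-bore); tt=np.zeros_like(W); cv2.fillPoly(tt,[pr([pt(t,.148,0,.015) for t in a])],1,shift=2)
        # rim beyond bore counts as wheel, out to r=.148 back face
        return cv2.resize((W*tt).astype('f4'),(480,320),interpolation=cv2.INTER_AREA)
    reg=None
    mk=np.ones((320,480),'f4')
    o=np.array([proj(c,wp(t,r,x)) for t in(1.2,1.57,2.,2.4,2.8,3.14) for r,x in((0,.04),(.17,.08))])
    fr=cv2.convexHull(np.round(np.array([proj(c,p) for p in [A+X*.05,A+X*.10,A+X*.05+Z*.03,A+X*.1+Z*.03,A+X*.1-Z*.2+Y*.13,A+X*.1-Z*.2-Y*.13]])).astype(np.int32)); cv2.fillConvexPoly(mk,fr,0)
    q=np.zeros((320,480),'u1'); cv2.fillPoly(q,[np.round([proj(c,wp(t,.142,.0)) for t in np.linspace(0,6.28,60)]).astype(np.int32)],1); mk*=q
    T=M[:320,:480]
    f=lambda v: float((mk*(cv2.GaussianBlur(model(v),(0,0),1.)-T)**2).sum())+(1e6*((abs(np.array(v[1:]))>1.5).any()))+ (2*np.sum(np.array(v[1:])**2))
    off=[0,0]
    g=[(f([t,*off]),t) for t in np.arange(th0-36,th0+36,4)]; t=min(g)[1]
    r=minimize(f,[t,0,0],method='Nelder-Mead',options=dict(initial_simplex=[[t,0,0],[t+4,0,0],[t,.5,0],[t,0,.5]],xatol=.05,maxiter=90)) if not lock else minimize(lambda v:f([v[0],0,0]),[t],method='Nelder-Mead',options=dict(initial_simplex=[[t],[t+4]],xatol=.05))
    if save:
        im=c['img'][:320,:480].copy(); v=list(r.x)+([0,0] if lock else []); W=model(v); e=(W>.5).astype('u1'); im[(cv2.dilate(e,None)-e)>0]=(0,0,255); e=(T>.5).astype('u1'); im[(cv2.dilate(e,None)-e)>0]=(0,255,0)
        cv2.imwrite(save,cv2.resize(im[150:290,280:420],None,fx=4,fy=4,interpolation=cv2.INTER_NEAREST))
    return r.x,r.fun,m[0]['p'],mk.sum()
E
python3 - <<'E'
from h import *
c=cams.camera('side'); print(fit(c,18,'pics/fit1.png'))
E
```

```text
(array([12.95637518, -0.03254215,  0.16897495]), np.float64(362.1658209484788), 0.88, np.float32(4089.0))
```

View pics/fit1.png

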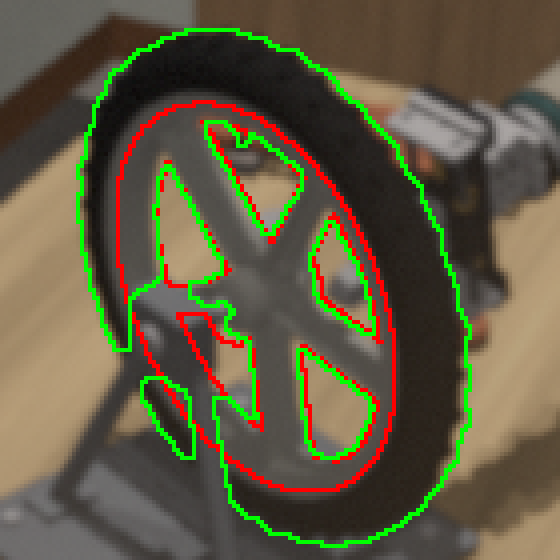

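The fit is good in the gaps. The mask also shows the valve tip as a notch at crop (243,143), which is pixel (340.8,185.8). I'll compare the angles.

```bash
python3 - <<'E'
from h import *
c=cams.camera('side')
for t in (8,13,18,23): print(t,proj(c,wp(np.radians(t),.11,0)),proj(c,wp(np.radians(t),.11,0)+np.array([.005,0,0])))
# depth-based: spokes/rim points in wheel frame
z=c['range_z']; A,X,Y=frame(); m=cams.outline_of(c,'wheel')[0]['pixels']
r,cc=np.nonzero(m); P=np.array([world(c,(a,b),z[b,a]) for a,b in zip(cc,r)])-A; x=P@X; ok=(x>.0)&(x<.035)
y=P@Y; h=P[:,2]; rr=np.hypot(y,h)
tyre=ok&(rr>.16); print('tyre back x med',np.median(x[tyre]), 'extent y',np.percentile(y[ok],[.5,99.5]),'z',np.percentile(h[ok],[.5,99.5]))
t=cams.camera('top')
mk=cams.outline_of(t,'wheel'); 
r,cc=np.nonzero(mk[0]['pixels']); P=np.array([world(t,(a,b),t['range_z'][b,a]) for a,b in zip(cc,r)])-A
ok=(P[:,2]>0)&(abs(P@X)<.04); x=(P@X)[ok];y=(P@Y)[ok];h=P[ok,2]; print('top: x',np.percentile(x,[2,50,98]),'y',np.percentile(y,[.5,99.5]),'zmax',np.percentile(h,99))
print('slope',np.polyfit(y,x,1))
E
```

```text
8 [343.1264969  188.11823157] [341.5269229  187.70377984]
13 [340.8634048  187.40111196] [339.27410939 186.98959818]
18 [338.65614626 186.96782913] [337.07734469 186.55896563]
23 [336.52200955 186.81777774] [334.95382568 186.41126237]
tyre back x med 0.02140795030985971 extent y [-0.17728956  0.19284755] z [-0.17395607  0.19368738]
top: x [-0.02524057  0.00334796  0.02473995] y [-0.17093463  0.18894503] zmax 0.19458947479237543
slope [0.00451695 0.00290859]
```

```bash
python3 -m pendant '{"slide":[[-1,3,1],[-2,6,2],[-3,9,2],[-4,12,3],[-4,12,3],[-4,12,3]],"dr":[[0,0,0],[0,0,0],[0,0,0],[0,0,0],[0,0,0],[0,0,0]]}'
python3 - <<'E'
from h import *
c=cams.camera('side'); print(fit(c,0)); print(wheel(c))
print(delta(wp(np.radians(-80),0.075,-.003),target()))
E
```

```text
clock: 10.48
tool_pos: [0.4485, -0.0632, 0.2323]
orientation: [[0.928, -0.093, 0.362], [-0.374, -0.246, 0.894], [0.006, -0.965, -0.263]]
force: [-0.7, -0.3, 0.7]
grip_width: 0.0001
(array([13.32257811,  0.05191637,  0.07006416]), np.float64(362.17771469429306), 0.6, np.float32(4089.0))
{'valve_tip': (0.59, np.float64(13.9), 114), 'spoke': (0.61, np.float64(-355.3), 76)}
(array([-0.8, -1.1,  1.5]), array([0.005, 0.006, 0.008]))
```

```bash
python3 -m pendant '{"slide":[[0,2,0],[0,3,1],[-1,5,1],[-1,7,2],[-1,9,3],[-1,11,3],[-1,13,4],[-1,13,4]],"dr":[[0,0,0],[0,0,0],[0,0,0],[0,0,0],[0,0,0],[0,0,0],[0,0,0],[0,0,0]]}'
python3 - <<'E'
from h import *
c=cams.camera('side'); print(fit(c,0)); print(wheel(c))
print(delta(wp(np.radians(-90),0.075,-.003),target()))
E
```

```text
clock: 11.68
tool_pos: [0.4474, -0.0624, 0.218]
orientation: [[0.928, -0.094, 0.361], [-0.373, -0.247, 0.894], [0.005, -0.964, -0.264]]
force: [-0.0, 0.7, 0.5]
grip_width: 0.0001
(array([0.80062575, 0.11322927, 0.02002542]), np.float64(364.2618563685979), 0.98, np.float32(4089.0))
{'valve_tip': (0.59, np.float64(4.5), 118), 'spoke': (0.89, np.float64(-4.5), 81)}
(array([-0.8, -2. ,  0.9]), array([0.005, 0.007, 0.007]))
```

The fit gives 0.8°, and the valve and spoke marks (+4.5° and −4.5°) average to about 0°. I'll withdraw: first lift off the spoke, then straight out.

```bash
python3 -m pendant '{"slide":[[0,-5,0],[1,-8,-2],[1,-2,-24],[1,4,-46],[1,10,-68],[1,24,-120],[1,34,-160],[1,34,-160]],"dr":[[0,0,0],[0,0,0],[0,0,0],[0,0,0],[0,0,0],[0,0,0],[0,0,0],[0,0,0]]}'
python3 - <<'E'
from h import *
c=cams.camera('side'); print(fit(c,0,'pics/fit2.png')); print(wheel(c))
t=cams.camera('top')
for k in ('axle','valve_tip'): print(k,[(m['p'],m['uv']) for m in cams.mark_of(t,k)[:1]],proj(t,wp(0,.11 if k!='axle' else 0,0)))
im=t['img']; cv2.imwrite('pics/top9.png',im)
E
```

```text
clock: 12.88
tool_pos: [0.3864, -0.2184, 0.2267]
orientation: [[0.926, -0.096, 0.366], [-0.378, -0.249, 0.891], [0.006, -0.964, -0.267]]
force: [0.3, 0.3, -0.1]
grip_width: 0.0005
(array([1.18049955e+00, 4.90223947e-02, 5.83907252e-04]), np.float64(372.22340448437353), 0.97, np.float32(4089.0))
{'valve_tip': (0.56, np.float64(-3.7), 118), 'spoke': (0.92, np.float64(-2.9), 85)}
axle [(0.75, [362.9, 250.9])] [363.95200987 250.9644956 ]
valve_tip [(0.98, [364.8, 243.7])] [367.42539811 243.71787192]
```

View pics/fit2.png

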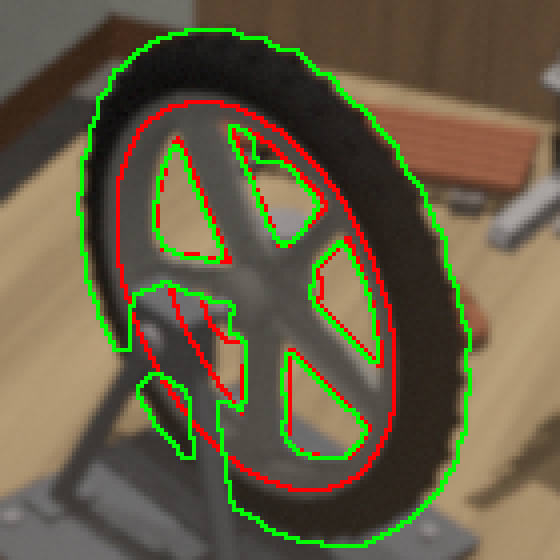

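View pics/top9.png

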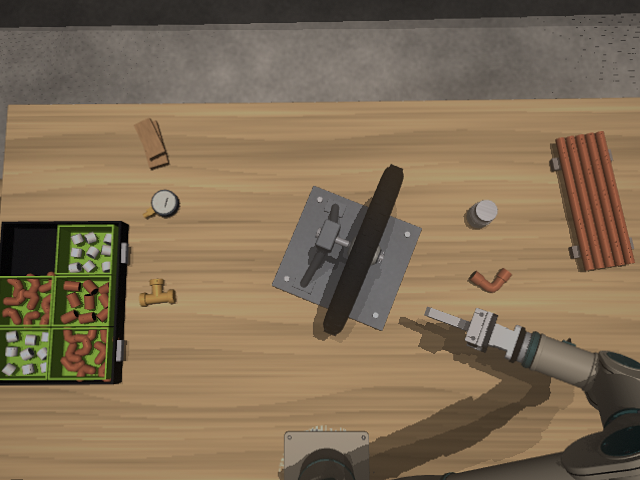

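The wheel outlines fit at about 1°. The valve notch is at crop (258,155), near its twelve o'clock place. In the top view the stand corners, tin, elbow, tee and gauge are all where they were, and the hand is clear. I'll hand it in.

```bash
python3 - <<'E'
from h import *
c=cams.camera('side'); print(fit(c,0)[0]); print(robot.get_obs()['force'],robot.get_obs()['clock']); print(workorder.finish_job())
E
```

```text
Traceback (most recent call last):
  File "h.py", line 49, in fit
    S=4; M=cv2.GaussianBlur(m[0]['pixels'].astype('f4'),(0,0),0.8)
                            ~^^^
IndexError: list index out of range
```

```bash
python3 - <<'E'
from h import *
c=cams.camera('side'); 
try: print(fit(c,0)[0])
except IndexError: print('no outline')
print(robot.get_obs()['force'],robot.get_obs()['clock']); print(workorder.finish_job())
E
```

```text
[ 0.82900063  0.16247142 -0.09313341]
[ 0.06659954 -0.59660628  0.3342825 ] 13.425
the job is handed in; nothing more can be done
None
```

I turned the wheel about 160° anticlockwise, seen from the front, by pushing two spokes in turn with the shut fingertips. I then backed the hand clear of the wheel and handed the job in at 13.4 s.

**Valve position:** the last outline fit put it about 0.8° clockwise of straight up. The fit before that, taken just after withdrawing, gave 1.2°, so the wheel stayed still. I'd trust the fit to about 2°.

**Checks that disagreed:**
- **Network marks:** single marks were noisier than the fit. Valve and spoke read −3.7° and −2.9° just after withdrawing, and +4.5° and −4.5° just before.
- **Missed outline:** one outline call found nothing, so I repeated it before handing in.

**Surroundings:** by eye in the last top view, the stand, tin, elbow, tee and gauge looked unmoved. The wrist force read at the end of each move stayed under about 5 N, and was about 0.7 N at hand-in.

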